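Hold back the shaker's belt idler

TASK

The drive of this orbital shaker lies open for a new belt. First turn the big crank pulley by hand through one full turn, either way, to feel that it runs free all round; then push the sprung idler arm back past the third and last click of its ratchet. Finish while holding it there with your own push, clear of the pawl so that the pawl carries no load, so that a workmate can slip the belt on; leave the jar, the screwdriver and the pan beside the shaker where they are.

Things in the scene. Friction and masses are not known exactly. Their poses are not given: they have to be found in the camera images.
- shaker: Orbital shaker, fixed white housing 350 (x) by 300 (y) mm, its top a bare aluminium drive deck 85 mm above the bench. Origin: centre of its underside; z up, control panel on its -x face. Also on the deck (x, y in its frame, mm): corner cranks at (+-148, +-122), tops 113 above the bench; motor pulley at (-100, -90), top 123; terminal box at (75, 110), top 105; rubber stops by the idler pivot, tops 125.
- pulley_axis (a point): Point on the vertical axis of the crank pulley, 134 mm above the bench, at (85, -65) mm in the shaker's frame. The pulley is a grooved black nylon wheel 130 mm across, its face 114 mm and its rim 117 mm above the bench. A thin steel pin (14 mm across, top 136 mm above the bench) stands 8 mm off the axis, on the side away from the counterweight.
- counterweight (a point): Centre, half-way up, of the counterweight, a round upright stack of steel discs 30 mm across and 40 mm tall on the crank pulley, 47 mm from its axis: 114 to 154 mm above the bench, plus a 13 mm bolt head 5 mm high. It is the handle for turning the pulley and may start anywhere on its circle. Push its side round with shut fingers; a hand that pinches it must turn with it or slips off.
- pulley_turn (a joint): Angle of the crank pulley, rad, 0 at the start wherever the counterweight stands; positive is anticlockwise seen from above. No stops; light friction (about 1 N at the counterweight), it stays where it is left.
- idler_arm: Sprung belt idler arm, a flat steel bell crank on a vertical pivot: one limb carries the grey 40 mm belt roller, the other, a bar 18 mm wide and 125 mm long, top 124 mm above the bench, carries the release grip. Three ratchet teeth sit under its hub. Origin: on the pivot axis at deck height, at (-125, 5) mm in the shaker's frame; it turns with the arm.
- idler_pivot (a point): Point on the idler arm's vertical pivot axis, 148 mm above the bench (the pivot nut itself ends at 136 mm).
- release_grip (a point): Centre, half-way up, of the release grip, an upright black round post 18 mm across and 48 mm tall at the end of the idler arm's lever, 125 mm from the pivot axis: from 124 to 172 mm above the bench. Push it (or pinch it) to swing the arm; there is room for a hand on both sides of it.
- idler_swing (a joint): Idler arm angle, rad: 0 at the start, sprung forward on its front stop; positive, anticlockwise from above, is pushing it back; 0.72 is the back stop. Spring: 6 N at the grip at 0, 12 N at 0.72; the pawl adds up to 2 N. Clicks at about 0.22, 0.38 and 0.54; let go after a click, it rests on the pawl at that value. Above 0.575 the pawl is clear and only the pusher holds it.
- pawl_lever: The ratchet's pawl, a small steel lever beside the quadrant at about 100 mm above the bench, pivoted on the deck; origin at its pivot. It works by itself and needs no touch.
- pawl (a joint): Lift of the pawl, rad: about 0 when down between or behind teeth, up to about 0.1 while a tooth passes under it.
- med_bottle: Bystander: white medicine jar, 56 mm across, 100 mm tall, standing on the bench beside the shaker; origin at the centre of its underside.
- screwdriver: Bystander: screwdriver with a black handle, 190 mm long, lying on the bench beside the shaker; its own x axis runs along it.
- pan: Bystander: shallow steel balance pan, 84 mm across, 16 mm high, on the bench beyond the shaker; origin at the centre of its underside.

How it is judged:
On the way, in this order (a step that is already met when the one before it is completed fails the run):
1. the crank pulley has been turned through a full turn, either way ((value of joint pulley_turn above 6 rad or value of joint pulley_turn below -6 rad)), for 0.05 s.
2. the idler arm is pushed back past its last click, the pawl has dropped, and the robot holds the arm clear of it (value of joint idler_swing above 0.575 rad and value of joint pawl below 0.03 rad and contact force between any of the fingers, the arm and idler_arm above 3 N), for 0.3 s.
At the end, for the whole second after the job is handed in: After the pulley has turned at least 6.0 rad (344 degrees) either way and stands still, the robot holds the idler arm still through the last second above 0.575 rad (past the last click, clear of the pawl), pressing on it with over 4 N, pawl down (below 0.03 rad) (value of joint idler_swing above 0.575 rad and value of joint pawl below 0.03 rad and contact force between any of the fingers, the arm and idler_arm above 4 N and velocity of joint idler_swing between -0.1 and 0.1 rad/s and velocity of joint pulley_turn between -0.1 and 0.1 rad/s); the arm keeps its last pose, push and grip.
It fails at once if the medicine jar is moved more than 25 mm or tipped (distance of med_bottle from where it was at the start of the episode above 0.025 m or angle between med_bottle's own z axis and vertical above 0.4 rad).
It fails at once if the screwdriver is moved more than 25 mm (distance of screwdriver from where it was at the start of the episode above 0.025 m).
It fails at once if the steel pan is moved more than 25 mm or tipped (distance of pan from where it was at the start of the episode above 0.025 m or angle between pan's own z axis and vertical above 0.4 rad).
It also fails if it takes over 58 s, if anything falls off the work surface, if the arm or the gripper's body presses on something with over 40 N, if the wrist force passes 120 N, or if a joint passes its speed limit or range.

ROBOT

A 7-joint arm with a two-finger parallel gripper is mounted at the origin on the work surface. World frame = base frame: x ahead of the robot, y to its left, z up, the work surface at z = 0. Lengths are in m, angles in rad, forces in N, time in s.
With the tool pointing down it reaches from about 0.425 to 0.875 m from the base axis. Payload 4.7 kg.
Tool frame: the origin (TCP) lies midway between the tips of the shut fingers; the grasp point (between the pads) lies 19 mm behind it (ctrl.grip_point_offset is the distance from the TCP to the grasp point, in m); z points along the fingers, y is the line along which they close (so a half turn about z gives the same grasp; the last joint's range is limited). The gripper opens to 87 mm and grips with 3 to 60 N. Pads are 19 mm wide; open, the fingers measure 117 mm over their backs; the gripper's body (75 mm by 190 mm) begins 51 mm behind the grasp point.
Start: joints at [-1.296, 0.321, -0.07, 1.45, 0.023, 1.371, -0.057], TCP at [0.168, 0.628, 0.223] pointing down, gripper open.
Joint ranges: [-2.86, 2.86], [-0.3, 2.09], [-1.38, 1.24], [0.06, 2.45], [-1.56, 4.7], [0.09, 2.05], [-2.69, 2.69]. Speed limits (rad/s): [2.57, 2.57, 3.14, 3.14, 3.14, 3.14, 3.14].

INTERFACE

Orientations are given as a rotation vector (axis times angle).
In Python, from bench import ctrl gives the robot as it stands.
- The arm moves only by the tool move_arm, never from a script. Its argument "increments" is text: rows parted by semicolons, each of 7 numbers parted by spaces: the shift along the world's x, y, z in mm, then the turn, a rotation vector about the world's x, y, z in degrees, then the closure in counts, from 0 (fully open) to 255 (shut). A call has exactly 8 rows; each row shifts and turns the commanded pose from where the row before left it; what a row does not reach is not made up. A row lasts 1/12 s, in which the tool goes at most 41.7 mm and 7.16 degrees, less where a joint would pass 70% of its speed; a pose out of reach is approached as far as the arm can. A call with a gripper value outside its range is refused whole. The fingers move at their own pace and stop on an object; "grip_force" is the grip in N (left out, the last holds). Time passes only in rows, so rows that do not move let the fingers close, or fill a call up. It gives the time, the measured TCP pose, the force, the opening and the grip force at its end, in the units of the state.
- ctrl.get_state(): the state, without advancing time (a new reading comes with each control period).
- ctrl.get_image(name): name is "scene" or "top"; returns a dict with "frame" (420x560x3 uint8, red, green, blue), "depth" (420x560 float32, m along the optical axis (not along the pixel's ray), 0 where there is no reading), "fx", "fy", "cx", "cy" (pixels), "position" and "orientation" of the camera in the world. Camera axes: x right, y down, z forward; pixel columns grow to the right and rows downward; lengths in m; the calibration is good to about 2 mm. A picture is of the moment at which its call begins.
- ctrl.close_job(): hands the job in; it is judged then, once.
Trained networks look in a picture, given as the dict that the camera call returned (one of the last four; its "shot" number tells which), for a name from the list of things; names that differ only in an ending like _2 or _b are one class to them, and where a whole thing is asked for, a point or a joint stands for the part that bears it (a point fixed in the world has none). Each returns a list of dicts, best first, with "score" (0 to 1); they miss things now and then, are a little off and sometimes report something else, mostly with a low value. They report only what shows in the picture. A call takes as long as a camera call.
- ctrl.find_in(target, picture): "centre" ([x, y, z] in m, in world coordinates, good to about 4 mm: the middle of the surface that is visible of it).
- ctrl.silhouettes(target, picture): "region" (420x560 bool, what is visible of it).
The state is a dict: "time": time; "joint_positions": joint angles; "qd": joint speeds; "joint_torque": joint torques, N m; "position": TCP position; "tool_rot": TCP orientation; "ft_force": force on the tool from outside, world axes, zero at the start; "torque": the same for the moment, N m; "grip_width": opening from 0.0 (shut) to 1.0 (fully open); "grip_force": force on a finger pad.
Only numpy, scipy, OpenCV 4.12 (cv2) and the standard library are available. Lean on these libraries where they do the work, as an engineer would, in place of code of your own. Each camera call takes 0.05 s, during which the arm holds its last target. There are 200 camera calls.

## Working session

There is one attempt and no reset: what is moved stays moved. The work goes in short steps, Python scripts to look and compute and a tool call to move; the robot and the scene stay as the last step left them, time stands still between calls to the robot, and variables do not carry over. Pictures are saved under pics/ and viewed, at most 10 in all, crops included, and the job is handed in when it is done.

Besides the shell and the picture viewer there is one more tool, called after ">>>" as name(argument=value, ...), one argument or row to a line, values as JSON. move_arm: Moves the arm, as the interface text tells. Its arguments: {"type":"object","properties":{"increments":{"type":"string"},"grip_force":{"type":"number"}},"required":["increments"]}

```bash
mkdir -p pics; cat > h.py <<'E'
import numpy as np, cv2
from bench import ctrl
from scipy.spatial.transform import Rotation as R
def rot(o):
    o=np.array(o,float)
    return o if o.shape==(3,3) else (R.from_rotvec(o).as_matrix() if o.size==3 else R.from_quat(o).as_matrix())
def cloud(p):
    d=p["depth"]; v,u=np.mgrid[:d.shape[0],:d.shape[1]]
    c=np.stack([(u-p["cx"])/p["fx"]*d,(v-p["cy"])/p["fy"]*d,d],-1)
    return c@rot(p["orientation"]).T+np.array(p["position"])
def save(p,n): cv2.imwrite(f"pics/{n}.png",p["frame"][...,::-1])
E
python3 - <<'E'
from h import *
s=ctrl.get_state(); print(s["time"],s["position"],s["tool_rot"])
for c in ("top","scene"):
    p=ctrl.get_image(c); save(p,c+"0"); print(c,p["position"],p["orientation"],p["fx"])
    for t in ("shaker","pulley_axis","counterweight","idler_pivot","release_grip","med_bottle","screwdriver","pan","idler_arm"):
        print(t,[(np.round(r["centre"],3),round(r["score"],2)) for r in ctrl.find_in(t,p)[:2]])
print(ctrl.get_state()["time"])
E
```

```text
0.0 [0.16752789 0.62746477 0.22144712] [-4.08441936e-01 -3.11478164e+00  3.05552579e-03]
top [0.48775039 0.03206831 1.07130633] [-2.17807439  2.15252597 -0.12106798] 459.4645836118535
shaker [(array([0.488, 0.068, 0.084]), 0.75)]
pulley_axis [(array([ 0.589, -0.03 ,  0.116]), 0.77)]
counterweight [(array([ 0.584, -0.034,  0.114]), 0.79), (array([0.485, 0.062, 0.084]), 0.27)]
idler_pivot [(array([0.484, 0.064, 0.086]), 0.95), (array([0.44 , 0.078, 0.126]), 0.42)]
release_grip [(array([0.435, 0.073, 0.123]), 0.78)]
med_bottle [(array([0.635, 0.232, 0.101]), 0.56)]
screwdriver [(array([ 0.424, -0.159,  0.026]), 0.62)]
pan [(array([ 0.758, -0.005,  0.006]), 0.75), (array([0.487, 0.066, 0.09 ]), 0.52)]
idler_arm [(array([0.439, 0.071, 0.125]), 0.95)]
scene [1.19520086 0.71132228 0.80316787] [-0.91114709 -2.41523739  1.15721924] 542.8580669335107
shaker [(array([0.546, 0.114, 0.088]), 0.56)]
pulley_axis [(array([ 0.607, -0.026,  0.111]), 0.84)]
counterweight [(array([ 0.602, -0.026,  0.117]), 0.62)]
idler_pivot [(array([0.546, 0.11 , 0.087]), 0.92)]
release_grip [(array([0.445, 0.081, 0.126]), 0.76)]
med_bottle [(array([0.656, 0.253, 0.072]), 0.79)]
screwdriver [(array([ 0.407, -0.165,  0.025]), 0.57)]
pan [(array([ 0.751, -0.015,  0.01 ]), 0.68)]
idler_arm [(array([0.448, 0.084, 0.125]), 0.8)]
1.0
```

View pics/top0.png

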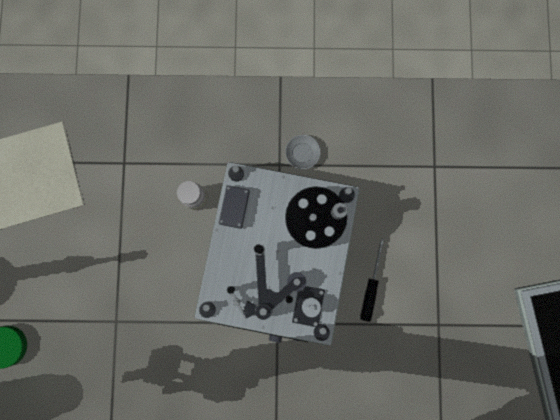

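View pics/scene0.png

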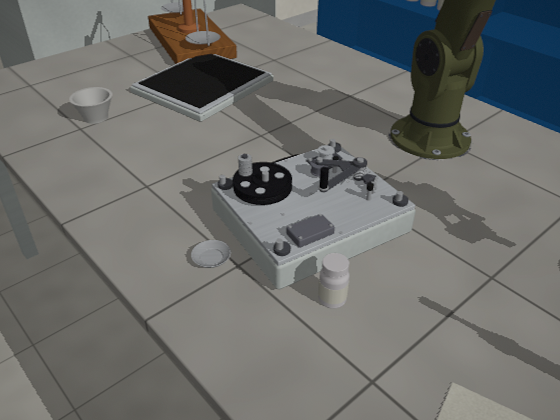

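The top view shows the pulley at about (317,217) with the counterweight at (340,210). The idler pivot is at (264,312) and the grip at (259,249). The shaker is yawed about -11°, with its control panel towards the robot. The jar is at the left (190,193), the pan beyond the shaker (303,152), and the screwdriver at the right. The scene view agrees. Next I'll measure from depth.

```bash
cat >> h.py <<'E'
def fit(p):
    X=cloud(p); z=X[...,2]; near=(abs(X[...,0]-.5)<.3)&(abs(X[...,1]-.06)<.25)&(p["depth"]>0)
    m=(near&(z>.072)&(z<.18)).astype(np.uint8)
    m=cv2.morphologyEx(m,cv2.MORPH_OPEN,np.ones((3,3)))
    n,l,st,_=cv2.connectedComponentsWithStats(m); k=1+st[1:,4].argmax()
    return X,near,cv2.minAreaRect(np.float32(X[l==k][:,:2]*1000))
E
python3 - <<'E'
from h import *
p=ctrl.get_image("top"); X,near,r=fit(p); print("rect",r)
c=np.array(r[0]); a=r[2]
if r[1][0]<r[1][1]: a+=90
a=(a+90)%180-90; print("yaw",a)
th=np.radians(a); M=np.array([[np.cos(th),-np.sin(th)],[np.sin(th),np.cos(th)]])
W=lambda x,y: c+M@[x,y]
P=W(85,-65); I=W(-125,5); print("pulley",P,"pivot",I)
z=X[...,2]*1000; xy=X[...,:2]*1000
for n,o,lo,hi,rm in (("cw",P,146,170,75),("pin",P,128,140,25),("rim",P,110,120,68),("grip",I,150,185,150),("nut",I,128,142,20)):
    m=near&(z>lo)&(z<hi)&(np.linalg.norm(xy-o,axis=-1)<rm); q=xy[m]
    if len(q): e=q.mean(0)-o; print(n,len(q),q.mean(0),"range",q.min(0),q.max(0),z[m].mean(),"rad",np.hypot(*e),"ang",np.degrees(np.arctan2(e[1],e[0])))
u,v=[0]*2
v,u=np.nonzero(near&(z>146)&(z<190)); print("high px",list(zip(u,v,np.round(z[v,u])))[:60])
E
```

```text
rect ((518.242431640625, 49.55284118652344), (297.1906433105469, 346.73638916015625), 79.58283996582031)
yaw -10.417160034179688
pulley [590.08851582 -29.74495316] pivot [396.20683005  77.07214248]
cw 171 [600.09338295 -74.61586392] range [585.80385093 -88.29041828] [614.24892263 -60.38372118] 154.69935857827613 rad 45.972774539972676 ang -77.43037027272777
pin 35 [587.33712113 -20.95531674] range [581.07971897 -26.79388436] [593.27737336 -14.86275031] 135.25362877801396 rad 9.210205268241868 ang 107.38153596328482
rim 2713 [588.4913402  -26.28729795] range [526.24423403 -92.86415186] [654.60246845  34.79421581] 115.48503820399627 rad 3.8087201924446674 ang 114.79337170452017
grip 66 [520.32250839  86.68081995] range [511.72161557  78.71498722] [528.87342953  94.39182147] 171.87690291434518 rad 124.48706074262653 ang 4.426843950726044
nut 209 [396.32355886  77.01302533] range [379.97559083  62.39182409] [412.18262365  92.85401989] 132.29227021781918 rad 0.13084515204655386 ang -26.859871610543625
high px [(np.int64(337), np.int64(203), np.float64(154.0)), (np.int64(338), np.int64(203
[... 2280 characters left out ...]
), np.int64(207), np.float64(159.0)), (np.int64(342), np.int64(207), np.float64(160.0)), (np.int64(343), np.int64(207), np.float64(154.0)), (np.int64(344), np.int64(207), np.float64(153.0)), (np.int64(345), np.int64(207), np.float64(152.0)), (np.int64(346), np.int64(207), np.float64(156.0)), (np.int64(333), np.int64(208), np.float64(153.0)), (np.int64(334), np.int64(208), np.float64(156.0)), (np.int64(335), np.int64(208), np.float64(153.0)), (np.int64(336), np.int64(208), np.float64(151.0)), (np.int64(337), np.int64(208), np.float64(156.0)), (np.int64(338), np.int64(208), np.float64(162.0)), (np.int64(339), np.int64(208), np.float64(160.0)), (np.int64(340), np.int64(208), np.float64(159.0))]
```

>>> move_arm(
  increments="31 -26 0 0 0 0 255;31 -26 0 0 0 0 255;31 -26 0 0 0 0 255;31 -26 0 0 0 0 255;31 -26 0 0 0 0 255;31 -26 0 0 0 0 255;31 -26 0 0 0 0 255;31 -26 0 0 0 0 255",
  grip_force=20,
)

```text
time: 1.72
position: [0.4169, 0.4186, 0.223]
tool_rot: [0.408, 3.115, 0.001]
ft_force: [1.5, 1.3, -0.8]
grip_width: 0.476
grip_force: 0.0
```

>>> move_arm(
  increments="8 -30 0 0 0 0 255;8 -30 0 0 0 0 255;8 -30 0 0 0 0 255;8 -30 0 0 0 0 255;8 -30 0 0 0 0 255;8 -30 0 0 0 0 255;8 -30 0 0 0 0 255;8 -30 0 0 0 0 255",
)

```text
time: 2.38
position: [0.4799, 0.1786, 0.2229]
tool_rot: [0.408, 3.114, 0.001]
ft_force: [0.2, -0.1, 0.2]
grip_width: 0.007
grip_force: 0.0
```

>>> move_arm(
  increments="8 -30 0 0 0 0 255;8 -30 0 0 0 0 255;8 -30 0 0 0 0 255;8 -30 0 0 0 0 255;8 -30 0 0 0 0 255;8 -30 0 0 0 0 255;8 -30 0 0 0 0 255;0 0 0 0 0 0 255",
)

```text
time: 3.05
position: [0.5363, -0.0381, 0.2231]
tool_rot: [0.423, 3.111, -0.006]
ft_force: [-0.3, -0.2, 0.9]
grip_width: 0.005
grip_force: 0.0
```

>>> move_arm(
  increments="13 -15 0 0 0 0 255;0 0 -20 0 0 0 255;0 0 -20 0 0 0 255;0 0 -20 0 0 0 255;0 0 -20 0 0 0 255;0 0 -15 0 0 0 255;0 0 0 0 0 0 255;0 0 0 0 0 0 255",
)

```text
time: 3.72
position: [0.5482, -0.0448, 0.1273]
tool_rot: [-0.408, -3.114, 0.001]
ft_force: [0.1, 0.7, 0.6]
grip_width: 0.004
grip_force: 0.0
```

```bash
python3 - <<'E'
from h import *
s=ctrl.get_state(); print(s["position"]*1000 if hasattr(s["position"],'shape') else s["position"])
a=np.radians(np.arange(-150,271,10)); w=np.round(np.c_[590+47*np.cos(a),-29.5+47*np.sin(a)]); print(w[0]); d=np.diff(w,axis=0).astype(int)
for i in range(0,len(d),8): print(-140+10*i,"; ".join(f"{x} {y}" for x,y in d[i:i+8]))
E
```

```text
[548.15716538 -44.80190004 127.28392846]
[549. -53.]
-140 5 -7; 6 -6; 6 -4; 8 -4; 8 -2; 8 0; 8 0; 8 2
-60 8 4; 6 4; 6 6; 5 7; 3 7; 2 8; 1 8; -1 9
20 -2 8; -3 7; -5 7; -6 6; -6 4; -8 4; -8 2; -8 1
100 -8 -1; -8 -2; -8 -4; -6 -4; -6 -6; -5 -7; -3 -7; -2 -8
180 -1 -8; 1 -9; 2 -8; 3 -7; 5 -7; 6 -6; 6 -4; 8 -4
260 8 -2; 8 0
```

>>> move_arm(
  increments="1 -7 0 0 0 0 255;5 -7 0 0 0 0 255;6 -6 0 0 0 0 255;6 -4 0 0 0 0 255;8 -4 0 0 0 0 255;8 -2 0 0 0 0 255;8 0 0 0 0 0 255;8 0 0 0 0 0 255",
)

```text
time: 4.38
position: [0.5992, -0.0746, 0.1272]
tool_rot: [-0.408, -3.114, -0.0]
ft_force: [-1.3, 0.5, 0.1]
grip_width: 0.002
grip_force: 0.5
```

>>> move_arm(
  increments="8 2 0 0 0 0 255;8 4 0 0 0 0 255;6 4 0 0 0 0 255;6 6 0 0 0 0 255;5 7 0 0 0 0 255;3 7 0 0 0 0 255;2 8 0 0 0 0 255;1 8 0 0 0 0 255",
)

```text
time: 5.05
position: [0.6378, -0.0282, 0.1276]
tool_rot: [0.408, 3.115, -0.0]
ft_force: [-0.9, -1.1, -0.3]
grip_width: 0.008
grip_force: 0.5
```

```bash
python3 - <<'E'
from h import *
p=ctrl.get_image("scene"); save(p,"s1"); p=ctrl.get_image("top"); save(p,"t1")
cv2.imwrite("pics/c1.png",np.hstack([cv2.imread("pics/s1.png")[100:320,150:450],cv2.imread("pics/t1.png")[120:340,150:450]]))
E
```

```text
(no output)
```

View pics/c1.png

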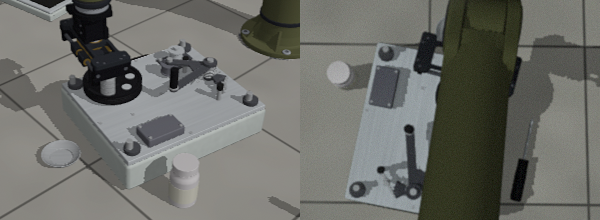

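In the scene crop, the counterweight at about (107,85) is being pushed ahead of the shut fingers. The force is about 1 N, as expected. I'll continue round the circle.

>>> move_arm(
  increments="-1 9 0 0 0 0 255;-2 8 0 0 0 0 255;-3 7 0 0 0 0 255;-5 7 0 0 0 0 255;-6 6 0 0 0 0 255;-6 4 0 0 0 0 255;-8 4 0 0 0 0 255;-8 2 0 0 0 0 255",
)

```text
time: 5.82
position: [0.5979, 0.0185, 0.1277]
tool_rot: [0.408, 3.115, 0.0]
ft_force: [1.5, -0.5, 0.4]
grip_width: 0.003
grip_force: 0.6
```

>>> move_arm(
  increments="-8 1 0 0 0 0 255;-8 -1 0 0 0 0 255;-8 -2 0 0 0 0 255;-8 -4 0 0 0 0 255;-6 -4 0 0 0 0 255;-6 -6 0 0 0 0 255;-5 -7 0 0 0 0 255;-3 -7 0 0 0 0 255",
)

```text
time: 6.48
position: [0.5461, -0.0128, 0.1277]
tool_rot: [0.409, 3.115, 0.001]
ft_force: [1.0, 0.5, 0.6]
grip_width: 0.005
grip_force: 0.6
```

>>> move_arm(
  increments="-2 -8 0 0 0 0 255;-1 -8 0 0 0 0 255;1 -9 0 0 0 0 255;2 -8 0 0 0 0 255;3 -7 0 0 0 0 255;5 -7 0 0 0 0 255;6 -6 0 0 0 0 255;6 -4 0 0 0 0 255",
)

```text
time: 7.15
position: [0.5668, -0.0703, 0.1272]
tool_rot: [-0.41, -3.114, 0.001]
ft_force: [-0.8, 0.0, -0.2]
grip_width: 0.001
grip_force: 0.4
```

>>> move_arm(
  increments="8 -4 0 0 0 0 255;6 -1 0 0 0 0 255;4 0 0 0 0 0 255;4 0 0 0 0 0 255;2 0 0 0 0 0 255;0 0 0 0 0 0 255;0 0 0 0 0 0 255;0 0 0 0 0 0 255",
)

```text
time: 7.82
position: [0.5908, -0.0745, 0.1278]
tool_rot: [0.409, 3.114, -0.001]
ft_force: [1.0, -0.1, 0.5]
grip_width: 0.005
grip_force: 0.0
```

```bash
python3 - <<'E'
from h import *
p=ctrl.get_image("scene"); save(p,"s2"); print(ctrl.find_in("counterweight",p)[:2])
X=cloud(p); z=X[...,2]*1000; e=X[...,:2]*1000-[590,-29.5]
m=(z>120)&(z<152)&(np.hypot(e[...,0],e[...,1])<66)
cv2.imwrite("pics/c2.png",cv2.resize(p["frame"][100:300,180:460,::-1],None,fx=2.5,fy=2.5))
E
```

```text
[{'centre': [0.6036, -0.0214, 0.1156], 'score': 0.78}]
```

View pics/c2.png

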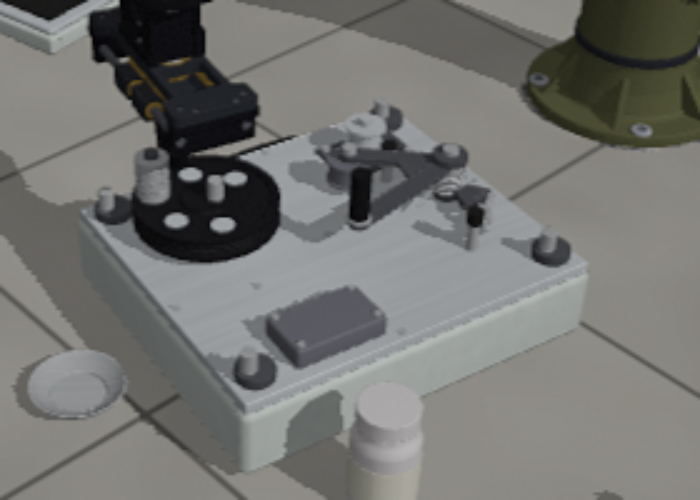

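The counterweight is clearly past its starting place, pushed ahead of the fingers and in contact the whole way, so the full turn is done. The pan and jar are untouched. Next I'll back off, lift, move to the -y side of the grip and pre-rotate the tool.

>>> move_arm(
  increments="-10 0 0 0 0 0 255;0 0 25 0 0 0 255;0 0 25 0 0 0 255;0 0 20 0 0 0 255;-15 30 0 0 0 5 255;-15 30 0 0 0 5 255;-14 30 0 0 0 5 255;-14 31 0 0 0 4 255",
)

```text
time: 8.58
position: [0.5212, 0.0475, 0.1979]
tool_rot: [-0.116, 3.139, 0.0]
ft_force: [0.4, 0.6, 0.1]
grip_width: 0.009
grip_force: 0.0
```

```bash
python3 - <<'E'
from h import *
p=ctrl.get_image("scene"); s=ctrl.get_state(); print(s["joint_positions"],s["position"],rot(s["tool_rot"])[:,1],s["ft_force"],s["time"])
X=cloud(p); z=X[...,2]*1000; xy=X[...,:2]*1000
for n,o,lo,hi,r in (("cw",(590,-29.5),138,162,70),("grip",(520,87),150,174,40)):
    m=(z>lo)&(z<hi)&(np.hypot(*(xy-o).transpose(2,0,1))<r); q=xy[m]; print(n,len(q),q.mean(0) if len(q) else 0)
P=np.array([396.2,77]);f=lambda q,t:P+124.5*np.array([np.cos(q),np.sin(q)])+t*np.array([-np.sin(q),np.cos(q)])
for q in np.radians(4.4+np.arange(0,41,4)): print(np.round(f(q,-24)))
E
```

```text
[-0.56383996  0.05855173  0.42712032  1.81536548 -0.03116556  1.27485321
  1.52833294] [0.51841455 0.05609226 0.19752692] [-0.08565021  0.99631027  0.00546682] [-2.08879611  5.34625947 -1.10786037] 8.6333
cw 171 [623.26656615 -61.49851318]
grip 106 [523.48542777  88.5709602 ]
[522.  63.]
[523.  71.]
[523.  80.]
[522.  89.]
[521.  98.]
[519. 107.]
[517. 115.]
[514. 123.]
[511. 132.]
[507. 139.]
[502. 147.]
```

>>> move_arm(
  increments="0 0 0 0 0 0 255;0 0 0 0 0 0 255;0 0 0 0 0 0 255;0 0 -16 0 0 0 255;0 0 -16 0 0 0 255;0 0 -16 0 0 0 255;0 0 -16 0 0 0 255;0 0 0 0 0 0 255",
)

```text
time: 9.3
position: [0.5206, 0.0448, 0.1305]
tool_rot: [0.106, -3.134, 0.003]
ft_force: [-0.2, 0.3, -0.1]
grip_width: 0.005
grip_force: 0.0
```

>>> move_arm(
  increments="1 8 2 0 0 0 255;1 9 0 0 0 0 255;0 8 0 0 0 4 255;0 9 0 0 0 4 255;-1 9 0 0 0 4 255;-1 9 0 0 0 4 255;-2 9 0 0 0 4 255;0 0 0 0 0 0 255",
)

```text
time: 9.97
position: [0.5228, 0.1067, 0.137]
tool_rot: [-0.658, 3.068, -0.007]
ft_force: [3.9, -7.5, -1.2]
grip_width: 0.003
grip_force: 4.0
```

```bash
cat >> h.py <<'E'
def swing(n):
    for c in ("scene","top"):
        p=ctrl.get_image(c); save(p,n+c); X=cloud(p); z=X[...,2]*1000; xy=X[...,:2]*1000
        # lever ring: black post, use silhouettes + depth
        r=ctrl.find_in("release_grip",p)[:1]; print(c,r)
        for s in ctrl.silhouettes("release_grip",p)[:1]:
            g=s["region"]&(z>128)&(z<174); q=xy[g]; e=q-[396.2,77]; rr=np.hypot(*e.T); k=(rr>100)&(rr<145)
            print(g.sum(),k.sum(),np.median(q[k],0),np.radians(-4.4)+np.arctan2(*np.median(e[k],0)[::-1]))
    s=ctrl.get_state(); print(s["time"],s["position"],s["ft_force"])
    a=cv2.imread(f"pics/{n}scene.png")[110:310,200:450]; b=cv2.imread(f"pics/{n}top.png")[150:350,170:420]
    cv2.imwrite(f"pics/{n}.png",cv2.resize(np.hstack([a,b]),None,fx=1.6,fy=1.6))
E
python3 -c "
from h import *
swing('g1')"
```

```text
scene [{'centre': [0.4811, 0.0951, 0.1257], 'score': 0.56}]
265 187 [515.91024172 128.60873211] 0.33024315017636974
top [{'centre': [0.4612, 0.039, 0.125], 'score': 0.93}]
36 0 [nan nan] nan
10.2667 [0.52328334 0.10485411 0.13706234] [ 4.2671258  -7.4621418  -2.50825884]
  return _methods._mean(a, axis=axis, dtype=dtype,
  ret = um.true_divide(
```

View pics/g1.png

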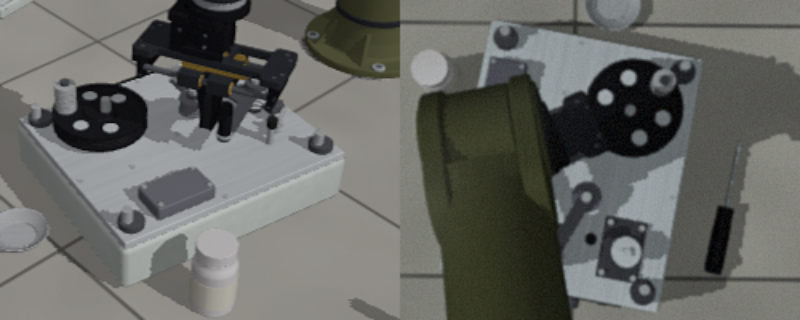

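The left crop shows the shut fingers against the grip post at about (225,125), with the arm swung about 0.33 rad. The push is 8.6 N and tangential, as expected. I'll continue past the third click.

>>> move_arm(
  increments="-2 8 0 0 0 4 255;-3 8 0 0 0 4 255;-3 9 0 0 0 4 255;-4 7 0 0 0 4 255;-4 4 0 0 0 2 255;0 0 0 0 0 0 255;0 0 0 0 0 0 255;0 0 0 0 0 0 255",
)

```text
time: 10.93
position: [0.5093, 0.1413, 0.1376]
tool_rot: [-1.121, 2.927, -0.009]
ft_force: [8.7, -6.7, -3.9]
grip_width: 0.004
grip_force: 5.0
```

```bash
python3 -W ignore -c "
from h import *
swing('g2')
p=ctrl.get_image('scene')
X=cloud(p); z=X[...,2]*1000; xy=X[...,:2]*1000; P=np.array([396.2,77])
s=ctrl.get_state(); t=np.array(s['position'])[:2]*1000; e=t-P; print('finger angle',np.degrees(np.arctan2(e[1],e[0])),np.hypot(*e),rot(s['tool_rot'])[:,1])
"
```

```text
scene [{'centre': [0.4911, 0.0742, 0.1186], 'score': 0.85}]
210 187 [497.32436773 158.21512313] 0.5998467277259625
top [{'centre': [0.4285, 0.0749, 0.1252], 'score': 0.69}]
237 0 [nan nan] nan
11.2333 [0.5093162  0.14116602 0.13754615] [ 8.61720413 -6.26003735 -3.29511719]
finger angle 29.542348077566324 130.04455328574076 [-0.66774946  0.74433958 -0.00832095]
```

View pics/g2.png

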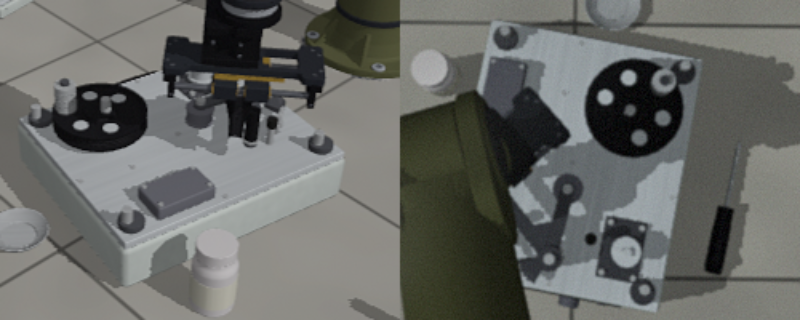

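The fingers hold the post at about (250,125) in the left crop. In the top view the roller has swung to about (568,188). I'll check the angle precisely from the roller in the top views.

```bash
python3 - <<'E'
from h import *
p=ctrl.get_image("top")
Rm=rot(p["orientation"]); C=np.array(p["position"])
def w(u,v,z):
    d=Rm@np.array([(u-p["cx"])/p["fx"],(v-p["cy"])/p["fy"],1]); return (C+d*(z-C[2])/d[2])*1000
out=[]
for n,(u,v) in (("top0",(298,282)),("g1top",(286,272)),("g2top",(275,268))):
    g=cv2.imread(f"pics/{n}.png",0)[v-16:v+16,u-16:u+16]; g=cv2.resize(g,None,fx=4,fy=4,interpolation=cv2.INTER_CUBIC)
    c=cv2.HoughCircles(g,cv2.HOUGH_GRADIENT,1,40,param1=80,param2=12,minRadius=8,maxRadius=48)
    print(n,c)
    for x,y,r in c[0][:2]:
        q=w(u-16+x/4-.4,v-16+y/4-.4,.126)[:2]; e=q-[396.2,77]; print(q,np.hypot(*e),np.arctan2(e[1],e[0]))
    out.append(cv2.resize(g,(256,256)))
cv2.imwrite("pics/r.png",np.hstack(out))
E
```

```text
top0 [[[60.5 63.5 14.1]]]
[455.57508303   9.19090438] 90.1303163953885 -0.8516145941037403
g1top [[[ 70.5  71.5  42.4]
  [ 40.5 109.5  18.8]]]
[471.5166206   28.73011361] 89.45711414150288 -0.5699463670098743
[452.14872142  43.78028891] 65.06772343795693 -0.5358133224766554
g2top [[[ 68.5  64.5  33.8]
  [ 86.5 118.5  21.7]]]
[482.89978538  52.36590297] 90.1315234636489 -0.2768352584686089
[455.68897971  42.80885893] 68.61466923573717 -0.5216444823454018
```

View pics/r.png

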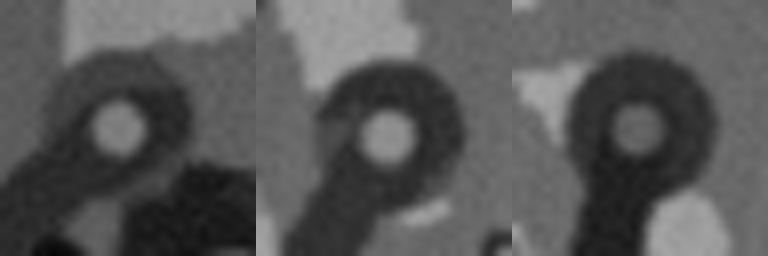

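The roller bolt shows a swing of about 0.60–0.61 rad. That clears 0.575, so I'll add about 0.04 rad for margin.

>>> move_arm(
  increments="-2 2 0 0 0 1 255;-2 2 0 0 0 1 255;0 0 0 0 0 0 255;0 0 0 0 0 0 255;0 0 0 0 0 0 255;0 0 0 0 0 0 255;0 0 0 0 0 0 255;0 0 0 0 0 0 255",
)

```text
time: 12.0
position: [0.5061, 0.1457, 0.1379]
tool_rot: [-1.171, 2.905, -0.009]
ft_force: [10.6, -6.1, -3.2]
grip_width: 0.003
grip_force: 5.2
```

```bash
python3 -W ignore -c "
from h import *
swing('g3')
a=cv2.imread('pics/g3top.png',0)[200:330,220:340]
b=cv2.imread('pics/top0.png',0)[200:330,220:340]
cv2.imwrite('pics/r3.png',cv2.resize(np.hstack([b,a]),None,fx=3.3,fy=3.3))
"
```

```text
scene [{'centre': [0.4888, 0.0738, 0.1234], 'score': 0.92}]
200 174 [494.32324941 162.52752853] 0.6401257379620142
top [{'centre': [0.4292, 0.076, 0.1274], 'score': 0.89}]
245 0 [nan nan] nan
12.3 [0.50614399 0.14571898 0.13790094] [10.77705323 -6.75424262 -4.49158447]
```

View pics/r3.png

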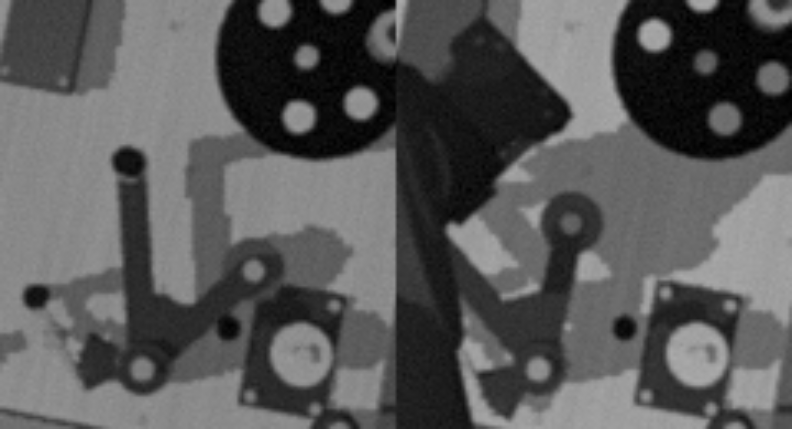

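The roller limb has turned about 36° (0.63 rad) between the two views, and the grip depth gives 0.64. The force is about 12 N and steady, and the pulley is still. I'm handing it in.

```bash
python3 -c "
from bench import ctrl
print(ctrl.close_job())"
```

```text
the job is handed in; nothing more can be done
None
```

The job is handed in, with no verdict returned: I turned the crank pulley about 390°, and the fingers now hold the idler arm at about 0.63 rad with a steady push of about 12 N, past the last click at 0.575 rad; I did not touch the jar, screwdriver or pan, and did not check the pawl directly.

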